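# Put the studio jars away in the divided box

### The job

Put the three lidded white jars that stand on the bench away in the divided box: one jar per empty cell, each standing upright on the bottom of its cell. Lower them in rather than dropping them from a height, and leave the jar and tin already in the box and everything else on the bench where they are.

Things in the scene. Friction and masses are not known exactly. Their poses are not given: they have to be found in the camera images.
- jar1: lidded white jar, 44 mm diameter, plain round side from the base up to 70 mm, then a bare metal lid 40 mm in diameter; 88 mm tall in all, about 0.13 kg; one of the three alike jars that stand on the bench and are to be put away. Origin: centre of its underside, z up its axis.
- jar2: lidded white jar, 44 mm diameter, plain round side from the base up to 70 mm, then a bare metal lid 40 mm in diameter; 88 mm tall in all, about 0.13 kg; one of the three alike jars that stand on the bench and are to be put away. Origin: centre of its underside, z up its axis.
- jar3: lidded white jar, 44 mm diameter, plain round side from the base up to 70 mm, then a bare metal lid 40 mm in diameter; 88 mm tall in all, about 0.13 kg; one of the three alike jars that stand on the bench and are to be put away. Origin: centre of its underside, z up its axis.
- tray: divided box of dark grey plastic, fixed to the bench: outside 146 mm along its x, 216 mm along its y, 36 mm high; outer walls 5 mm, dividers 4 mm thick, all as high as the rim; floor 4 mm thick. 2 by 3 square cells of 66 mm inside, centres at x = -35 or +35 mm and y = -70, 0 or +70 mm in its frame. Origin: centre of its underside on the bench, z up. Two cells are taken, four are empty; which ones varies.
- pad0: thin square cork pad, 58 by 58 by 3 mm, fixed on the floor in the middle of one of the four empty cells of the box. Origin: centre of its underside, 4 mm above the bench; its axes are parallel to the box's.
- pad1: thin square cork pad, 58 by 58 by 3 mm, fixed on the floor in the middle of one of the four empty cells of the box. Origin: centre of its underside, 4 mm above the bench; its axes are parallel to the box's.
- pad2: thin square cork pad, 58 by 58 by 3 mm, fixed on the floor in the middle of one of the four empty cells of the box. Origin: centre of its underside, 4 mm above the bench; its axes are parallel to the box's.
- pad3: thin square cork pad, 58 by 58 by 3 mm, fixed on the floor in the middle of one of the four empty cells of the box. Origin: centre of its underside, 4 mm above the bench; its axes are parallel to the box's.
- jar_in: lidded white jar, 44 mm diameter, plain round side from the base up to 70 mm, then a bare metal lid 40 mm in diameter; 88 mm tall in all, about 0.13 kg; it already stands in a cell of the box (that cell has no pad) and stays there. Origin: centre of its underside.
- tin_in: plain steel tin, 48 mm diameter, 57 mm tall; it already stands in a cell of the box (that cell has no pad) and stays there. Origin: centre of its underside.
- muller: bystander: glass muller (grinding pestle), foot 64 mm diameter, narrow neck and round knob, 90 mm tall, standing among the jars. Origin: centre of its underside.
- wide_jar: bystander: low wide glass jar with a metal lid, 68 mm diameter, 46 mm tall, standing among the jars. Origin: centre of its underside.
- thinner: bystander: amber bottle, 68 mm diameter, 190 mm tall, standing at the far right. Origin: centre of its underside.
- dish: bystander: white bowl, 100 mm diameter, 35 mm tall, to the right. Origin: centre of its underside.
- knife: bystander: palette knife lying near right, about 200 mm long. Origin: on its underside near its middle, x along it.
- brush: bystander: brush lying at the far left, about 220 mm long. Origin: on its underside near its middle, x along it.

How it is judged:
At the end, for the whole second after the job is handed in: Each jar stands in an empty cell of its own, within 20 mm of its middle, base no more than 7 mm above the pad's underside, upright within 0.12 rad, at rest. Jar and tin already in the box are upright and within 30 mm of their starts; bystanders within 40 mm of theirs (((horizontal distance between jar1 and pad0 below 0.02 m and z of jar1 in the frame of pad0 below 0.007 m) or (horizontal distance between jar1 and pad1 below 0.02 m and z of jar1 in the frame of pad1 below 0.007 m) or (horizontal distance between jar1 and pad2 below 0.02 m and z of jar1 in the frame of pad2 below 0.007 m) or (horizontal distance between jar1 and pad3 below 0.02 m and z of jar1 in the frame of pad3 below 0.007 m)) and angle between each of jar1, jar2, jar3, jar_in, tin_in's own z axis and vertical below 0.12 rad and linear speed of each of jar1, jar2, jar3 below 0.02 m/s and ((horizontal distance between jar2 and pad0 below 0.02 m and z of jar2 in the frame of pad0 below 0.007 m) or (horizontal distance between jar2 and pad1 below 0.02 m and z of jar2 in the frame of pad1 below 0.007 m) or (horizontal distance between jar2 and pad2 below 0.02 m and z of jar2 in the frame of pad2 below 0.007 m) or (horizontal distance between jar2 and pad3 below 0.02 m and z of jar2 in the frame of pad3 below 0.007 m)) and ((horizontal distance between jar3 and pad0 below 0.02 m and z of jar3 in the frame of pad0 below 0.007 m) or (horizontal distance between jar3 and pad1 below 0.02 m and z of jar3 in the frame of pad1 below 0.007 m) or (horizontal distance between jar3 and pad2 below 0.02 m and z of jar3 in the frame of pad2 below 0.007 m) or (horizontal distance between jar3 and pad3 below 0.02 m and z of jar3 in the frame of pad3 below 0.007 m)) and distance of each of jar_in, tin_in from where it was at the start of the episode below 0.03 m and distance of each of muller, wide_jar, thinner, dish, knife, brush from where it was at the start of the episode below 0.04 m); the robot touches nothing.
It fails at once if a jar is dropped (or sent flying): it falls freely by more than about 40 mm, moving faster than 0.9 m/s with no finger on it ((linear speed of jar1 above 0.9 m/s and contact force between the fingers and jar1 below 0.02 N) or (linear speed of jar2 above 0.9 m/s and contact force between the fingers and jar2 below 0.02 N) or (linear speed of jar3 above 0.9 m/s and contact force between the fingers and jar3 below 0.02 N)).
It fails at once if another thing on the bench is pushed more than 40 mm, or one already in the box more than 30 mm (distance of any of muller, wide_jar, thinner, dish, knife, brush from where it was at the start of the episode above 0.04 m or distance of any of jar_in, tin_in from where it was at the start of the episode above 0.03 m).
It also fails if it takes over 67 s, if anything falls off the work surface, if the arm or the gripper's body presses on something with over 40 N, if the wrist force passes 120 N, or if a joint passes its speed limit or range.

### The arm

A 7-joint arm with a two-finger parallel gripper is mounted at the origin on the work surface. World frame = base frame: x ahead of the robot, y to its left, z up, the work surface at z = 0. Lengths are in m, angles in rad, forces in N, time in s.
With the tool pointing down it reaches from about 0.35 to 0.9 m from the base axis. Payload 8.1 kg.
Tool frame: the origin (TCP) lies on the centre line of the jaws, within the pads' length; the fingertips stand arm.tip_extent ahead of it and the grasp point (between the pads) lies 3 mm ahead of it (arm.tip_extent is the distance from the TCP to the fingertips, in m); y points along the fingers, z is the direction in which the jaws open and shut, and the axes are right-handed (so a half turn about y gives the same grasp; the last joint's range is limited). The gripper opens to 92 mm and grips with 3 to 60 N. Pads are 19 mm wide; open, the fingers measure 130 mm over their backs; the gripper's body (75 mm by 190 mm) begins 47 mm behind the grasp point.
Start: joints at [-1.323, 0.434, 0.025, 1.573, -0.012, 1.134, -0.075], TCP at [0.215, 0.587, 0.249] pointing down, gripper open.
Joint ranges: [-2.62, 2.62], [-0.44, 2.09], [-1.27, 1.32], [0.08, 2.57], [-1.32, 4.46], [0.12, 2], [-2.74, 2.74]. Speed limits (rad/s): [2.22, 2.22, 3.01, 3.01, 3.14, 3.14, 3.14].

### API

Orientations are given as a rotation vector (axis times angle).
In Python, from cell import observe, get_image, sign_off, boxes_of, place_of, arm gives the robot as it stands.
- The arm moves only by the tool arm_command, never from a script. Its argument "plan" is a list of rows, each a list of 2 entries, a list of its own where there are three numbers: the shift along the tool's x, y, z in m, then the turn, a rotation vector about the tool's x, y, z in degrees. In form: [[[tx, ty, tz], [ax, ay, az]], ...]. A call has 1 to 5 rows; each row is the pose to reach, as a shift and turn from the pose commanded when the call began, along the tool's axes at that moment; what a row does not reach only later rows make up. A row lasts 1/10 s, in which the tool goes at most 50 mm and 8.59 degrees, less where a joint would pass 70% of its speed; a pose out of reach is approached as far as the arm can. A call with a gripper value outside its range is refused whole. "fingers" is the closure, from -1 (fully open) to 1 (shut), set as the call begins (left out, the last holds). The fingers move at their own pace and stop on an object; "squeeze" is the grip in N (left out, the last holds). Time passes only in rows, so rows that repeat a pose let the fingers close. It gives the time, the measured TCP pose, the force and the opening at its end, in the units of the state.
- observe(): the state, without advancing time (a new reading comes with each control period).
- get_image(name): name is "side" or "top"; returns a dict with "color" (384x512x3 uint8, red, green, blue), "camera_matrix" (3x3 intrinsics, pixels), "world_to_cam" (4x4, takes a point from world to camera coordinates). Camera axes: x right, y up, looking along -z (the intrinsics and any distortion apply to the point x, -y, -z); pixel columns grow to the right and rows downward; lengths in m; the calibration is good to about 2 mm. A picture is of the moment at which its call begins. There is no depth.
- sign_off(): hands the job in, once; it reports no verdict.
Trained networks look in a picture, given as the dict that the camera call returned (one of the last four; its "shot" number tells which), for a name from the list of things; names that differ only in an ending like _2 or _b are one class to them, and where a whole thing is asked for, a point or a joint stands for the part that bears it (a point fixed in the world has none). Each returns a list of dicts, best first, with "confidence" (0 to 1); they miss things now and then, are a little off and sometimes report something else, mostly with a low value. They report only what shows in the picture. A call takes as long as a camera call.
- boxes_of(picture, thing): "point" ([column, row] in pixels, amid what is visible of it).
- place_of(picture, thing): "point" ([column, row] in pixels: a listed point, or the origin of a listed thing).
The state is a dict: "clock": time; "joints": joint angles; "dq": joint speeds; "joint_efforts": joint torques, N m; "position": TCP position; "ee_rot": TCP orientation; "force": force on the tool from outside, world axes, zero at the start; "ft_torque": the same for the moment, N m; "width": opening from 0.0 (shut) to 1.0 (fully open).
Only numpy, scipy, OpenCV 4.12 (cv2) and the standard library are available. Lean on these libraries where they do the work, as an engineer would, in place of code of your own. Each camera call takes 0.05 s, during which the arm holds its last target.

## Working session

There is one attempt and no reset: what is moved stays moved. The work goes in short steps, Python scripts to look and compute and a tool call to move; the robot and the scene stay as the last step left them, time stands still between calls to the robot, and variables do not carry over. Pictures are saved under pics/ and viewed, and the job is handed in when it is done.

Besides the shell and the picture viewer there is one more tool, called after "Call:" in YAML: its name, and indented under it one key for each argument. arm_command: Moves the arm, as the interface text tells. Its arguments: {"type":"object","properties":{"plan":{"type":"array","items":{"type":"array"}},"fingers":{"type":"number"},"squeeze":{"type":"number"}},"required":["plan"]}

```bash
mkdir -p pics; ls
python3 - <<'E'
from cell import *
import cv2
s=observe(); print(s)
print([a for a in dir(arm) if a[0]!='_'], arm.tip_extent)
for n in ("side","top"):
    p=get_image(n); cv2.imwrite(f"pics/{n}0.png",p["color"][:,:,::-1]); print(n,p["camera_matrix"],p["world_to_cam"],[k for k in p])
    for t in ["jar1","tray","pad0","jar_in","tin_in","muller","wide_jar","thinner","dish"]:
        print(t,[(d["point"],round(d["confidence"],2)) for d in place_of(p,t)])
E
```

```text
pics
{'clock': 0.0, 'joints': array([-1.32261854,  0.43520074,  0.02493556,  1.57406091, -0.01159931,
        1.13399186, -0.07510419]), 'dq': array([-6.58359029e-04,  3.30172307e-04,  1.50711036e-03, -5.66469900e-04,
       -4.87277790e-05, -1.25234555e-03, -1.66632585e-03]), 'joint_efforts': array([ 4.50776652e-04, -6.67831850e+01,  9.85005274e-01, -3.14474022e+01,
       -6.07245625e-02,  4.26953263e-02,  1.49509606e-04]), 'position': array([0.21463977, 0.58650051, 0.24797232]), 'ee_rot': array([-1.55472357,  0.27544532, -0.27521995]), 'force': array([0.71158273, 0.30671265, 0.03224178]), 'ft_torque': array([-0.01123139,  0.01855443,  0.02380016]), 'width': 1.00205690592183}
['PlanningError', 'tip_extent'] 0.022
side [[359.69251488   0.         254.64849382]
 [  0.         359.69251488 188.8955866 ]
 [  0.           0.           1.        ]] [[ 0.9997932  -0.01724312 -0.01078136 -0.48713392]
 [ 0.01964363  0.68167054  0.73139552 -0.03769568]
 [-0.0052622  -0.73145605  0.68186828 -1.08996944]
 [ 0.          0.          0.          1.        ]] ['color', 'camera_matrix', 'world_to_c
[... 828 characters left out ...]
e-02  9.79703673e-01 -1.26818158e+00]
 [ 0.00000000e+00  0.00000000e+00  0.00000000e+00  1.00000000e+00]] ['color', 'camera_matrix', 'world_to_cam', 'shot']
jar1 [([97.2, 188.7], 0.73), ([202.2, 224.8], 0.71), ([129.2, 222.2], 0.7), ([385.4, 287.9], 0.59), ([399.0, 168.4], 0.54)]
tray [([274.8, 196.3], 0.82)]
pad0 [([297.9, 185.9], 0.85), ([294.3, 207.8], 0.8), ([248.2, 209.5], 0.79), ([273.4, 213.2], 0.72), ([142.7, 172.0], 0.36)]
jar_in [([247.4, 184.8], 0.56), ([200.6, 226.9], 0.42)]
tin_in [([275.1, 190.6], 0.61), ([271.2, 208.3], 0.43)]
muller [([203.6, 168.0], 0.76), ([175.7, 119.2], 0.2)]
wide_jar [([141.3, 170.7], 0.95)]
thinner []
dish [([393.2, 222.8], 0.71), ([248.1, 209.6], 0.2)]
```

Run:
```python
import cv2,numpy as np
for n in ("side","top"):
    i=cv2.imread(f"pics/{n}0.png"); cv2.imwrite(f"pics/{n}0b.png",cv2.resize(i,(800,600),interpolation=cv2.INTER_CUBIC))
```

```text
(no output)
```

View pics/side0b.png

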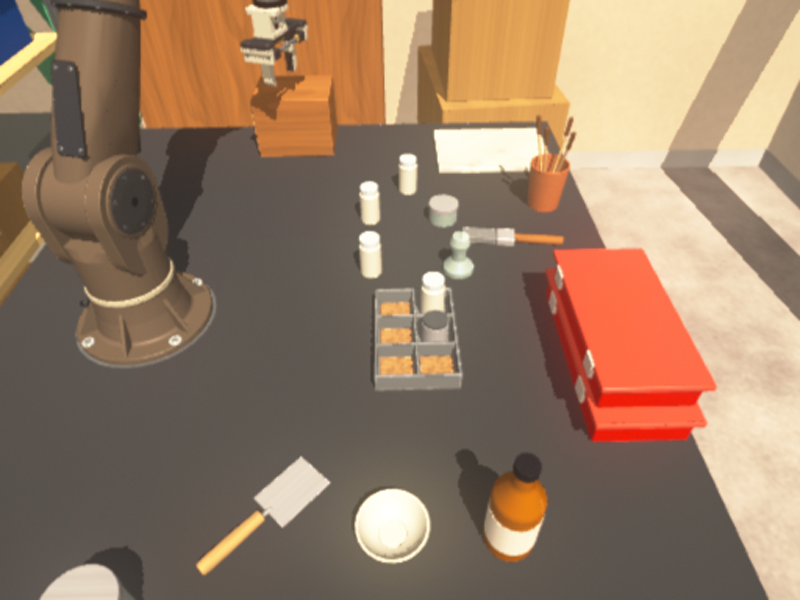

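View pics/top0b.png

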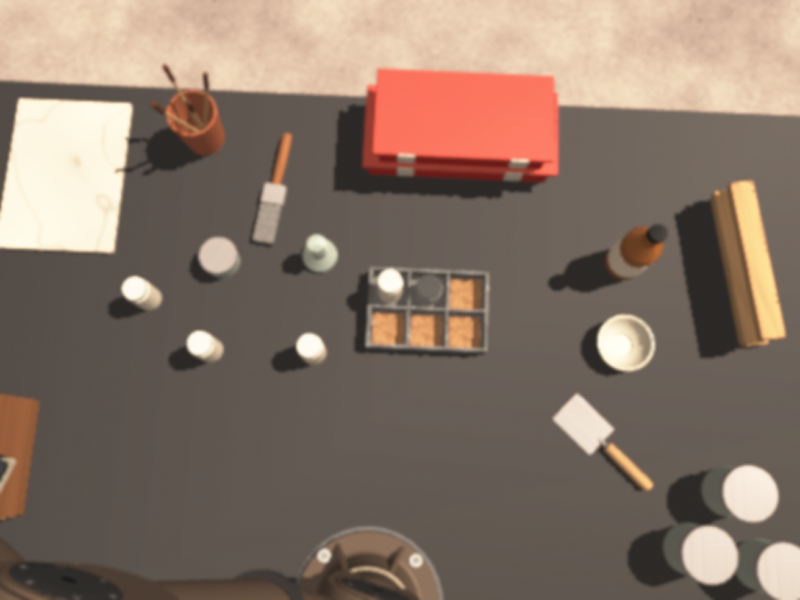

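```bash
cat > h.py <<'E'
import numpy as np,cv2
from scipy.spatial.transform import Rotation as R
def ground(p,uv,z):
    K=p["camera_matrix"];T=np.array(p["world_to_cam"])
    d=np.linalg.inv(K)@[uv[0],uv[1],1.]; d=np.array([d[0],-d[1],-d[2]])
    Rm=T[:3,:3]; c=-Rm.T@T[:3,3]; w=Rm.T@d
    return c+w*(z-c[2])/w[2]
def proj(p,X):
    X=np.atleast_2d(X);T=np.array(p["world_to_cam"]); c=X@T[:3,:3].T+T[:3,3]
    q=np.c_[c[:,0],-c[:,1],-c[:,2]]@p["camera_matrix"].T
    return q[:,:2]/q[:,2:]
E
python3 - <<'E'
from cell import *
from h import *
z={"pad0":.004,"jar_in":.004,"tin_in":.004}
P={n:get_image(n) for n in ("side","top")}
for t in ["jar1","tray","pad0","jar_in","tin_in","muller","wide_jar"]:
  for n,p in P.items():
    print(t,n,[(ground(p,d["point"],z.get(t,0))[:2].round(4).tolist(),round(d["confidence"],2)) for d in place_of(p,t) if d["confidence"]>.3])
s=observe();print(R.from_rotvec(s["ee_rot"]).as_matrix().round(3))
E
```

```text
jar1 side [([0.4317, 0.2971], 0.64), ([0.5194, 0.425], 0.62)]
jar1 top [([0.5132, 0.4254], 0.93), ([0.4255, 0.3111], 0.63), ([0.4364, 0.119], 0.6)]
tray side [([0.5197, -0.0846], 0.83)]
tray top [([0.5236, -0.0985], 0.59)]
pad0 side [([0.4777, -0.0844], 0.75), ([0.5467, -0.1593], 0.72), ([0.4938, -0.1524], 0.64), ([0.4784, -0.0219], 0.42)]
pad0 top [([0.4739, -0.016], 0.86), ([0.4834, -0.0854], 0.77), ([0.5525, -0.1492], 0.7), ([0.4873, -0.1527], 0.63)]
jar_in side [([0.5459, -0.017], 0.68)]
jar_in top [([0.5579, -0.0084], 0.86)]
tin_in side [([0.5614, -0.0777], 0.54)]
tin_in top [([0.5472, -0.0815], 0.78)]
muller side [([0.5113, 0.4317], 0.45)]
muller top [([0.6122, 0.1237], 0.94), ([0.5581, -0.0177], 0.37)]
wide_jar side [([0.6017, 0.2903], 0.66)]
wide_jar top [([0.5772, 0.2989], 0.78)]
[[ 0.939  0.     0.344]
 [-0.344  0.     0.939]
 [ 0.    -1.     0.   ]]
```

```bash
cat > fit.py <<'E'
from h import *
from scipy.optimize import minimize
def ring(r,z,n=40):
    a=np.linspace(0,2*np.pi,n); return np.c_[r*np.cos(a),r*np.sin(a),0*a+z]
def jarmask(p,xy,z0=0,S=4):
    m=np.zeros((384*S,512*S),np.uint8)
    for r,a,b in((.022,0,.07),(.02,.07,.088)):
        q=proj(p,np.r_[ring(r,a),ring(r,b)]+[xy[0],xy[1],z0])
        h=cv2.convexHull(((q+.5)*S).astype(np.float32)).round().astype(np.int32)
        cv2.fillConvexPoly(m,h,255)
    return cv2.resize(m,(512,384),interpolation=cv2.INTER_AREA)/255.
def fitjar(p,xy0,z0=0):
    c=p["color"].astype(float); 
    w=np.clip((c.min(2)-60)/110,0,1)   # whiteness
    m=jarmask(p,xy0,z0); k=cv2.dilate((m>0).astype(np.uint8),np.ones((15,15)))>0
    f=lambda x: ((jarmask(p,x,z0)-w)[k]**2).sum()
    best=minimize(f,xy0,method="Nelder-Mead",options=dict(initial_simplex=np.array([xy0,np.add(xy0,[.01,0]),np.add(xy0,[0,.01])]),xatol=1e-4))
    return best.x,best.fun
def cork(p):
    hsv=cv2.cvtColor(p["color"],cv2.COLOR_RGB2HSV)
    m=cv2.inRange(hsv,(5,90,60),(25,255,255)); m=cv2.morphologyEx(m,cv2.MORPH_CLOSE,np.ones((3,3)))
    n,l,st,ce=cv2.connectedComponentsWithStats(m)
    return [(ce[i],st[i,4]) for i in range(1,n) if 150<st[i,4]<900]
E
python3 - <<'E'
from cell import *
from fit import *
P={n:get_image(n) for n in ("top","side")}
for n,p in P.items():
    for xy in ((.436,.117),(.428,.305),(.515,.425)):
        x,f=fitjar(p,xy); print(n,x.round(4),round(f,1))
    print(n,"in",fitjar(p,(.55,-.012),.004))
    for c,a in cork(p):
        g=ground(p,c,.007); 
        if .42<g[0]<.62 and -.25<g[1]<.1: print(n,"pad",g[:2].round(4),a)
E
```

```text
top [0.4346 0.1214] 40.1
top [0.4284 0.3104] 36.0
top [0.5205 0.4343] 39.0
top in (array([ 0.55877301, -0.01347205]), np.float64(94.72856838278983))
top pad [ 0.5529 -0.1532] 399
top pad [ 0.4814 -0.0132] 420
top pad [ 0.481  -0.0835] 416
top pad [ 0.4818 -0.1536] 421
side [0.4326 0.1216] 90.4
side [0.4275 0.3082] 100.7
side [0.5188 0.4319] 57.7
side in (array([ 0.55203301, -0.01169329]), np.float64(260.3583676971032))
side pad [ 0.4805 -0.0012] 163
side pad [ 0.481  -0.0737] 202
side pad [ 0.5519 -0.1453] 249
side pad [ 0.4811 -0.1445] 255
```

```bash
cat > go.py <<'E'
import sys
from cell import observe
from h import *
s=observe(); x,y,z,yaw=map(float,sys.argv[1:5])  # yaw of tool z axis, deg
M=R.from_rotvec(s["ee_rot"]); a=np.radians(yaw)
Z=np.array([np.cos(a),np.sin(a),0]);Y=np.array([0,0,-1.]);X=np.cross(Y,Z)
T=R.from_matrix(np.c_[X,Y,Z])
print("pos",s["position"].round(4),"t",round(s["clock"],2),"w",round(s["width"],3))
print("shift",M.inv().apply(np.array([x,y,z])-s["position"]).round(4),"turn",(M.inv()*T).as_rotvec(degrees=True).round(2))
E
python3 go.py .52 .433 .16 90
```

```text
pos [0.2148 0.5869 0.2487] t 1.9 w 1.002
shift [ 0.3395  0.0887 -0.0397] turn [ -0.  -20.1   0. ]
```

Call:
arm_command:
  plan:
    - [[0.05, 0.012, -0.006], [0, -8, 0]]
    - [[0.1, 0.025, -0.012], [0, -16, 0]]
    - [[0.145, 0.038, -0.017], [0, -20, 0]]
    - [[0.19, 0.05, -0.022], [0, -20, 0]]
    - [[0.235, 0.062, -0.028], [0, -20, 0]]
  fingers: -1
  squeeze: 25

```text
clock: 2.4
position: [0.4276, 0.4788, 0.1864]
ee_rot: [-1.57, 0.001, -0.002]
force: [0.6, 1.4, 0.3]
width: 1.001
```

```bash
python3 go.py .52 .433 .15 90
```

```text
pos [0.4276 0.4788 0.1864] t 2.4 w 1.001
shift [ 0.0924  0.0364 -0.0456] turn [-0.02 -0.1   0.01]
```

Works well. Tool x = world x, tool y = down, tool z = world y now.

Call:
arm_command:
  plan:
    - [[0.04, 0.015, -0.02], [0, 0, 0]]
    - [[0.075, 0.03, -0.037], [0, 0, 0]]
    - [[0.092, 0.036, -0.0455], [0, 0, 0]]
    - [[0.092, 0.036, -0.0455], [0, 0, 0]]

```text
clock: 2.8
position: [0.5206, 0.431, 0.1495]
ee_rot: [-1.573, 0.005, -0.006]
force: [0.9, -0.8, 0.5]
width: 0.997
```

```bash
python3 go.py .52 .433 .06 90;  python3 - <<'E'
from cell import *
import cv2,numpy as np
from h import *
out=[]
for n,b in (("side",(170,60,330,180)),("top",(40,120,200,240))):
    p=get_image(n); c=p["color"][:,:,::-1].copy()
    for z in (.0,.06,.088):
        q=proj(p,[.52,.433,z])[0]; 
    out.append(cv2.resize(c[b[1]:b[3],b[0]:b[2]],None,fx=2.5,fy=2.5))
cv2.imwrite("pics/a1.png",np.hstack(out))
E
```

```text
pos [0.5206 0.431  0.1495] t 2.8 w 0.997
shift [-0.0007  0.0895  0.0022] turn [ 0.14 -0.39  0.01]
```

View pics/a1.png

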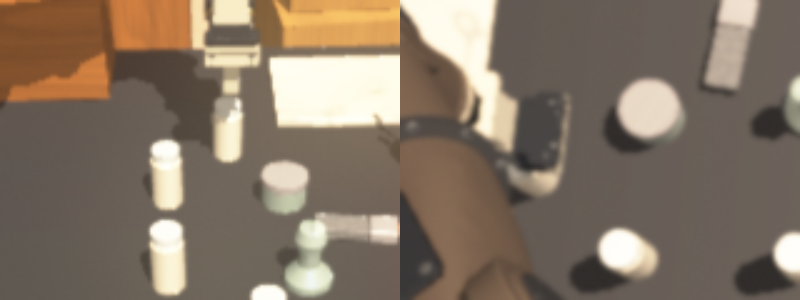

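Side view: the finger (232,80) is centred above the jar (228,130). Descend and grip.

Call:
arm_command:
  plan:
    - [[0, 0.035, 0.001], [0, 0, 0]]
    - [[0, 0.065, 0.002], [0, 0, 0]]
    - [[0, 0.082, 0.002], [0, 0, 0]]
    - [[0, 0.089, 0.002], [0, 0, 0]]
    - [[0, 0.089, 0.002], [0, 0, 0]]

```text
clock: 3.4
position: [0.5161, 0.4375, 0.0616]
ee_rot: [-1.571, 0.001, 0.001]
force: [-0.6, -0.3, 0.4]
width: 1.0
```

Call:
arm_command:
  plan:
    - [[0, 0, 0], [0, 0, 0]]
    - [[0, 0, 0], [0, 0, 0]]
    - [[0, 0, 0], [0, 0, 0]]
    - [[0, 0, 0], [0, 0, 0]]
    - [[0, 0, 0], [0, 0, 0]]
  fingers: 1
  squeeze: 20

```text
clock: 3.9
position: [0.518, 0.4363, 0.0621]
ee_rot: [-1.57, 0.001, -0.002]
force: [0.1, -0.2, 0.2]
width: 0.614
```

Call:
arm_command:
  plan:
    - [[0, 0, 0], [0, 0, 0]]
    - [[0, 0, 0], [0, 0, 0]]
    - [[0, 0, 0], [0, 0, 0]]

```text
clock: 4.2
position: [0.5179, 0.436, 0.0618]
ee_rot: [-1.571, 0.002, -0.002]
force: [-0.6, -0.5, 1.2]
width: 0.472
```

Call:
arm_command:
  plan:
    - [[0, 0, 0], [0, 0, 0]]
    - [[0, -0.01, 0], [0, 0, 0]]
    - [[0, -0.03, 0], [0, 0, 0]]
    - [[0, -0.06, 0], [0, 0, 0]]
    - [[0, -0.1, 0], [0, 0, 0]]

```text
clock: 4.7
position: [0.5168, 0.4356, 0.1617]
ee_rot: [-1.573, 0.003, 0.001]
force: [-0.2, 0.6, -0.8]
width: 0.48
```

```bash
python3 go.py .5525 -.1532 .18 135;  cat > snap.py <<'E'
from cell import *
import cv2,numpy as np,sys
out=[]
b=eval(sys.argv[2]); f=float(sys.argv[3])
for n,bb in zip(("side","top"),b):
    p=get_image(n); c=p["color"][:,:,::-1]
    out.append(cv2.resize(c[bb[1]:bb[3],bb[0]:bb[2]],None,fx=f,fy=f,interpolation=cv2.INTER_CUBIC))
cv2.imwrite(sys.argv[1],np.hstack(out))
E
python3 snap.py pics/a2.png "((170,60,330,180),(40,120,200,240))" 2.5
```

```text
pos [0.5168 0.4356 0.1617] t 4.7 w 0.48
shift [ 0.0366 -0.0172 -0.5888] turn [  0.05 -45.09  -0.17]
```

View pics/a2.png

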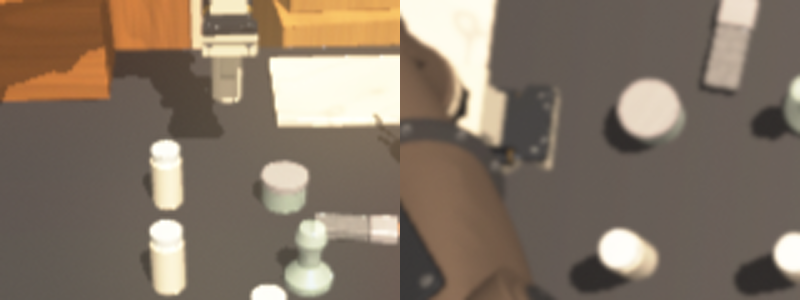

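Call:
arm_command:
  plan:
    - [[0.002, -0.015, -0.03], [0, 5, 0]]
    - [[0.005, -0.025, -0.075], [0, 12, 0]]
    - [[0.008, -0.03, -0.12], [0, 19, 0]]
    - [[0.011, -0.03, -0.165], [0, 26, 0]]
    - [[0.014, -0.03, -0.21], [0, 33, 0]]

```text
clock: 5.3
position: [0.5313, 0.2247, 0.1923]
ee_rot: [-1.521, 0.456, -0.457]
force: [1.1, -1.7, -0.4]
width: 0.475
```

```bash
python3 go.py .5525 -.1532 .19 45
```

```text
pos [0.5313 0.2247 0.1923] t 5.3 w 0.475
shift [ 0.2256  0.002  -0.3039] turn [-0.06 11.62  0.  ]
```

Call:
arm_command:
  plan:
    - [[0.03, 0, -0.04], [0, 6, 0]]
    - [[0.06, 0, -0.08], [0, 11.5, 0]]
    - [[0.09, 0, -0.12], [0, 11.5, 0]]
    - [[0.12, 0, -0.16], [0, 11.5, 0]]
    - [[0.147, 0, -0.198], [0, 11.5, 0]]

```text
clock: 5.8
position: [0.5463, -0.0221, 0.1921]
ee_rot: [-1.483, 0.608, -0.609]
force: [1.0, -0.3, -1.3]
width: 0.477
```

```bash
python3 go.py .5525 -.1532 .19 45
```

```text
pos [ 0.5463 -0.0221  0.1921] t 5.8 w 0.477
shift [ 0.0965  0.0021 -0.089 ] turn [-0.04  0.39  0.03]
```

Call:
arm_command:
  plan:
    - [[0.03, 0, -0.028], [0, 0, 0]]
    - [[0.06, 0, -0.055], [0, 0, 0]]
    - [[0.082, 0, -0.075], [0, 0, 0]]
    - [[0.0965, 0, -0.089], [0, 0, 0]]
    - [[0.0965, 0, -0.089], [0, 0, 0]]

```text
clock: 6.3
position: [0.5521, -0.155, 0.192]
ee_rot: [-1.484, 0.612, -0.613]
force: [0.3, -0.4, -0.9]
width: 0.475
```

```bash
python3 go.py .5525 -.1532 .069 45
python3 snap.py pics/a3.png "((200,120,340,280),(200,130,340,290))" 2.8
```

```text
pos [ 0.5521 -0.155   0.192 ] t 6.3 w 0.475
shift [-0.0012  0.123   0.0017] turn [0.05 0.11 0.09]
```

View pics/a3.png

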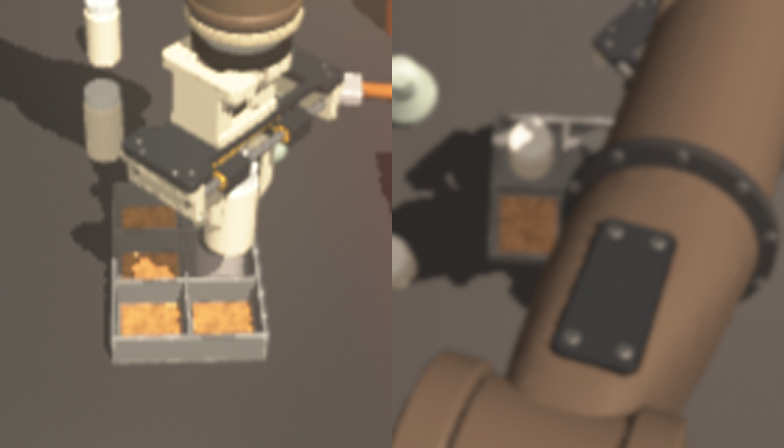

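Call:
arm_command:
  plan:
    - [[0, 0.03, 0.001], [0, 0, 0]]
    - [[0, 0.06, 0.001], [0, 0, 0]]
    - [[0, 0.08, 0.001], [0, 0, 0]]
    - [[0, 0.09, 0.001], [0, 0, 0]]
    - [[0, 0.09, 0.001], [0, 0, 0]]

```text
clock: 6.9
position: [0.5528, -0.149, 0.1007]
ee_rot: [-1.484, 0.609, -0.605]
force: [-0.5, 0.6, -1.0]
width: 0.472
```

```bash
python3 go.py .5525 -.1532 .069 45
python3 - <<'E'
from cell import *
from fit import *
p=get_image("side"); s=observe(); o=s["position"]; c=p["color"][:,:,::-1].copy()
f=3.;b=(200,120,340,280); im=cv2.resize(c[b[1]:b[3],b[0]:b[2]],None,fx=f,fy=f)
im2=im.copy()
for r,z in ((.022,0),(.022,.07),(.02,.088)):
    q=proj(p,ring(r,z)+[o[0],o[1],o[2]-.061]); q=(q+.5-[b[0],b[1]])*f
    cv2.polylines(im2,[q.round().astype(int)],1,(0,0,255),1)
cv2.imwrite("pics/a4.png",np.hstack([im[:,:390],im2[:,:390]]))
E
```

```text
pos [ 0.5528 -0.149   0.1007] t 6.9 w 0.472
shift [ 0.0028  0.0317 -0.0032] turn [ 0.05  0.49 -0.12]
```

View pics/a4.png

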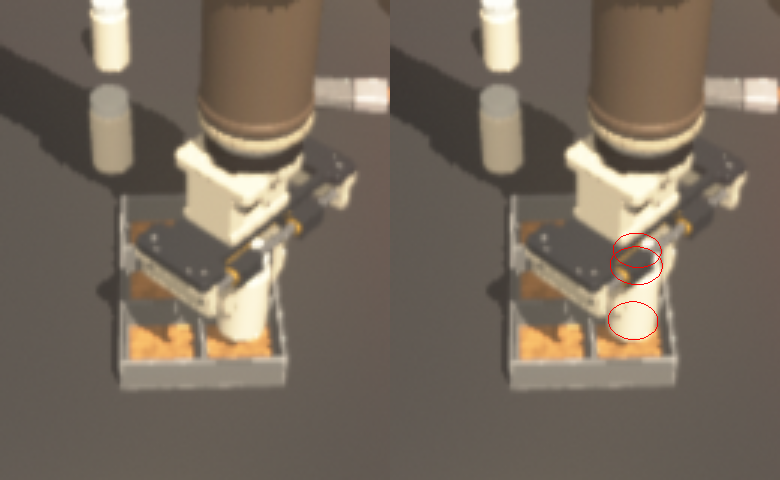

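Red model overlays the jar (bottom around (635,340) in the crop): it hangs centred over its pad. Continue down.

Call:
arm_command:
  plan:
    - [[0.001, 0.012, -0.001], [0, 0, 0]]
    - [[0.001, 0.022, -0.001], [0, 0, 0]]
    - [[0.001, 0.028, -0.001], [0, 0, 0]]
    - [[0.001, 0.03, -0.001], [0, 0, 0]]
    - [[0.001, 0.03, -0.001], [0, 0, 0]]

```text
clock: 7.45
position: [0.5531, -0.1518, 0.0714]
ee_rot: [-1.484, 0.609, -0.608]
force: [-0.3, 0.5, -1.3]
width: 0.476
```

Call:
arm_command:
  plan:
    - [[0, 0.002, 0], [0, 0, 0]]
    - [[0, 0.002, 0], [0, 0, 0]]

```text
clock: 7.65
position: [0.5534, -0.1518, 0.0698]
ee_rot: [-1.484, 0.608, -0.609]
force: [-0.1, 0.3, -1.2]
width: 0.477
```

Call:
arm_command:
  plan:
    - [[0, 0.0015, 0], [0, 0, 0]]
    - [[0, 0.0015, 0], [0, 0, 0]]

```text
clock: 7.85
position: [0.5536, -0.1519, 0.0686]
ee_rot: [-1.483, 0.608, -0.609]
force: [-1.1, -0.4, 2.0]
width: 0.475
```

Call:
arm_command:
  plan:
    - [[0, 0.001, 0], [0, 0, 0]]
    - [[0, 0.001, 0], [0, 0, 0]]

```text
clock: 8.05
position: [0.5536, -0.1522, 0.0683]
ee_rot: [-1.483, 0.608, -0.61]
force: [-3.8, -0.4, 11.3]
width: 0.471
```

Call:
arm_command:
  plan:
    - [[0, -0.001, 0], [0, 0, 0]]
    - [[0, -0.001, 0], [0, 0, 0]]
    - [[0, -0.001, 0], [0, 0, 0]]
    - [[0, -0.001, 0], [0, 0, 0]]
    - [[0, -0.001, 0], [0, 0, 0]]
  fingers: -0.25

```text
clock: 8.55
position: [0.5533, -0.1518, 0.0681]
ee_rot: [-1.484, 0.609, -0.608]
force: [1.0, -0.3, 0.2]
width: 0.623
```

Call:
arm_command:
  plan:
    - [[0, -0.015, 0], [0, 0, 0]]
    - [[0, -0.04, 0], [0, 0, 0]]
    - [[0, -0.08, 0], [0, 0, 0]]
    - [[0, -0.12, 0], [0, 0, 0]]
    - [[0, -0.13, 0], [0, 0, 0]]

```text
clock: 9.05
position: [0.5553, -0.1525, 0.2025]
ee_rot: [-1.482, 0.604, -0.614]
force: [0.4, -0.2, -0.4]
width: 0.624
```

```bash
python3 go.py .434 .1215 .16 90
python3 snap.py pics/a5.png "((200,120,340,280),(200,130,340,290))" 2.8
```

```text
pos [ 0.5553 -0.1525  0.2025] t 9.05 w 0.624
shift [-0.279   0.0414  0.1097] turn [ -0.08 -44.62   0.36]
```

View pics/a5.png

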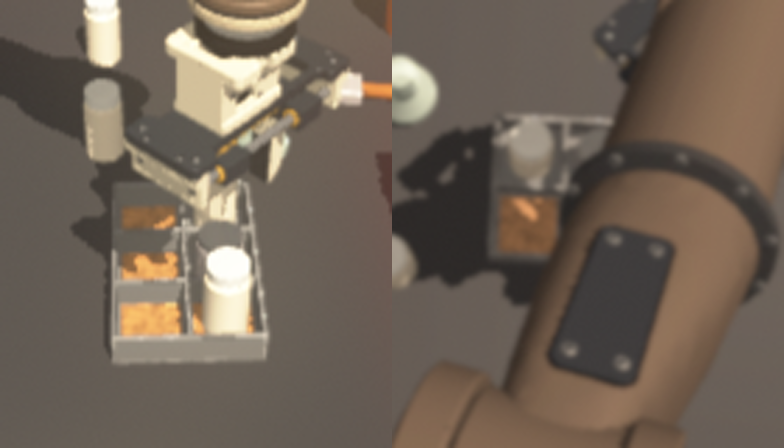

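Jar stands upright in the far right cell. Now the nearest jar.

Call:
arm_command:
  plan:
    - [[-0.045, 0, 0.018], [0, -8, 0]]
    - [[-0.09, 0, 0.036], [0, -16, 0]]
    - [[-0.135, 0, 0.054], [0, -24, 0]]
    - [[-0.18, 0, 0.072], [0, -32, 0]]
    - [[-0.225, 0.01, 0.09], [0, -40, 0]]
  fingers: -1

```text
clock: 9.65
position: [0.455, 0.0719, 0.1875]
ee_rot: [-1.57, 0.059, -0.058]
force: [1.5, 0.8, -1.1]
width: 0.981
```

```bash
python3 go.py .434 .1215 .16 90
```

```text
pos [0.455  0.0719 0.1875] t 9.65 w 0.981
shift [-0.0247  0.0275  0.0479] turn [-0.01 -4.27 -0.02]
```

Call:
arm_command:
  plan:
    - [[-0.015, 0.015, 0.03], [0, -4, 0]]
    - [[-0.0247, 0.0275, 0.047], [0, -4.3, 0]]
    - [[-0.0247, 0.03, 0.0479], [0, -4.3, 0]]
    - [[-0.0247, 0.03, 0.0479], [0, -4.3, 0]]

```text
clock: 10.05
position: [0.4347, 0.1196, 0.1569]
ee_rot: [-1.572, 0.006, -0.002]
force: [-0.2, -0.3, 1.2]
width: 0.997
```

```bash
python3 go.py .434 .1215 .061 90;python3 snap.py pics/a6.png "((170,60,310,220),(120,130,260,290))" 2.8
```

```text
pos [0.4347 0.1196 0.1569] t 10.05 w 0.997
shift [-0.0004  0.0959  0.002 ] turn [ 0.07 -0.27 -0.16]
```

View pics/a6.png

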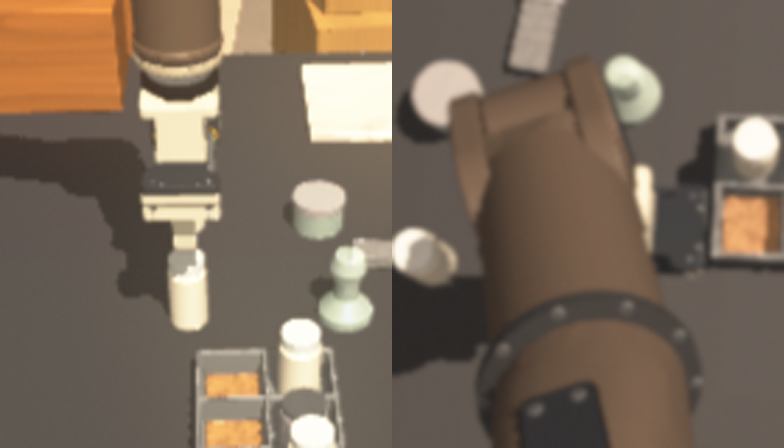

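Finger (185,240) is centred on the jar (188,290). Descend.

Call:
arm_command:
  plan:
    - [[0, 0.035, 0.001], [0, 0, 0]]
    - [[0, 0.065, 0.001], [0, 0, 0]]
    - [[0, 0.087, 0.001], [0, 0, 0]]
    - [[0, 0.096, 0.001], [0, 0, 0]]
    - [[0, 0.096, 0.001], [0, 0, 0]]

```text
clock: 10.65
position: [0.4355, 0.12, 0.0616]
ee_rot: [-1.572, 0.007, -0.004]
force: [0.1, 0.9, -0.6]
width: 0.998
```

Call:
arm_command:
  plan:
    - [[0, 0, 0], [0, 0, 0]]
    - [[0, 0, 0], [0, 0, 0]]
    - [[0, 0, 0], [0, 0, 0]]
    - [[0, 0, 0], [0, 0, 0]]
    - [[0, 0, 0], [0, 0, 0]]
  fingers: 1

```text
clock: 11.15
position: [0.4357, 0.1211, 0.0626]
ee_rot: [-1.57, 0.004, -0.005]
force: [0.2, -0.5, 0.4]
width: 0.615
```

Call:
arm_command:
  plan:
    - [[0, 0, 0], [0, 0, 0]]
    - [[0, 0, 0], [0, 0, 0]]
    - [[0, 0, 0], [0, 0, 0]]
    - [[0, 0, 0], [0, 0, 0]]

```text
clock: 11.55
position: [0.4356, 0.1211, 0.0623]
ee_rot: [-1.571, 0.004, -0.004]
force: [-0.7, 0.5, 2.5]
width: 0.47
```

Call:
arm_command:
  plan:
    - [[0, -0.01, 0], [0, 0, 0]]
    - [[0, -0.04, 0], [0, 0, 0]]
    - [[0, -0.08, 0], [0, 0, 0]]
    - [[0.01, -0.11, -0.03], [0, 0, 0]]
    - [[0.025, -0.115, -0.07], [0, 0, 0]]

```text
clock: 12.05
position: [0.4617, 0.0523, 0.1813]
ee_rot: [-1.568, -0.004, -0.005]
force: [1.8, 0.1, -2.7]
width: 0.474
```

```bash
python3 go.py .481 -.0135 .17 90
```

```text
pos [0.4617 0.0523 0.1813] t 12.05 w 0.474
shift [ 0.0193  0.0112 -0.0659] turn [-0.14 -0.04  0.32]
```

Call:
arm_command:
  plan:
    - [[0.01, 0, -0.035], [0, 0, 0]]
    - [[0.0193, 0, -0.06], [0, 0, 0]]
    - [[0.0193, 0.005, -0.0659], [0, 0, 0]]
    - [[0.0193, 0.011, -0.0659], [0, 0, 0]]
    - [[0.0193, 0.011, -0.0659], [0, 0, 0]]

```text
clock: 12.55
position: [0.478, -0.0141, 0.1654]
ee_rot: [-1.57, 0.005, -0.002]
force: [-0.4, 0.2, -1.3]
width: 0.472
```

```bash
python3 go.py .481 -.0135 .10 90
python3 snap.py pics/a7.png "((200,120,340,280),(200,130,340,290))" 2.8
```

```text
pos [ 0.478  -0.0141  0.1654] t 12.55 w 0.472
shift [0.0031 0.0654 0.0006] turn [-0.03 -0.25 -0.12]
```

View pics/a7.png

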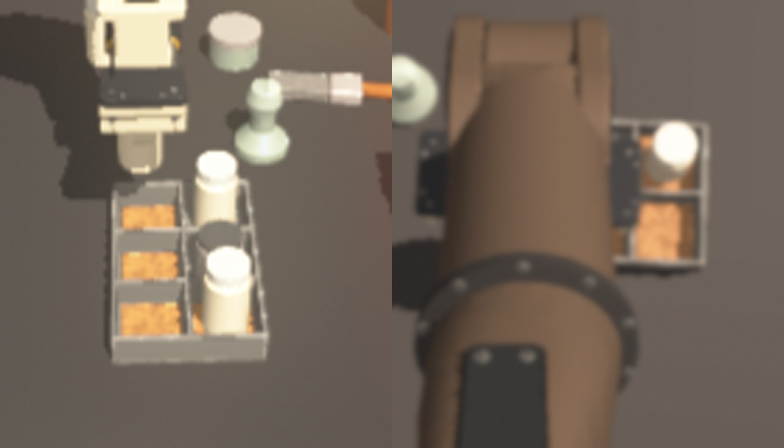

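Jar at (140,150) heads over the near-left cell (148,215). Lower.

Call:
arm_command:
  plan:
    - [[0.003, 0.025, 0], [0, 0, 0]]
    - [[0.003, 0.055, 0], [0, 0, 0]]
    - [[0.003, 0.075, 0], [0, 0, 0]]
    - [[0.003, 0.087, 0], [0, 0, 0]]
    - [[0.003, 0.09, 0], [0, 0, 0]]

```text
clock: 13.15
position: [0.4815, -0.0144, 0.0753]
ee_rot: [-1.571, 0.005, -0.002]
force: [0.3, 0.4, -1.9]
width: 0.473
```

Call:
arm_command:
  plan:
    - [[0, 0.002, 0], [0, 0, 0]]
    - [[0, 0.003, 0], [0, 0, 0]]

```text
clock: 13.35
position: [0.4828, -0.0149, 0.0739]
ee_rot: [-1.571, 0.003, -0.005]
force: [0.3, -0.3, -1.3]
width: 0.476
```

Call:
arm_command:
  plan:
    - [[0, 0.0015, 0], [0, 0, 0]]
    - [[0, 0.003, 0], [0, 0, 0]]
    - [[0, 0.003, 0], [0, 0, 0]]

```text
clock: 13.65
position: [0.4822, -0.0152, 0.0704]
ee_rot: [-1.571, 0.004, -0.005]
force: [-0.5, -0.6, -2.0]
width: 0.472
```

Call:
arm_command:
  plan:
    - [[0, 0.001, 0], [0, 0, 0]]
    - [[0, 0.001, 0], [0, 0, 0]]

```text
clock: 13.85
position: [0.4823, -0.0152, 0.0693]
ee_rot: [-1.571, 0.004, -0.005]
force: [-0.3, 0.1, 0.8]
width: 0.472
```

Call:
arm_command:
  plan:
    - [[0, 0.001, 0], [0, 0, 0]]
    - [[0, 0.001, 0], [0, 0, 0]]

```text
clock: 14.05
position: [0.4825, -0.0149, 0.069]
ee_rot: [-1.57, 0.003, -0.005]
force: [-2.9, 1.8, 12.5]
width: 0.473
```

Seated. Release and rise.

Call:
arm_command:
  plan:
    - [[0, -0.001, 0], [0, 0, 0]]
    - [[0, -0.001, 0], [0, 0, 0]]
    - [[0, -0.001, 0], [0, 0, 0]]
    - [[0, -0.001, 0], [0, 0, 0]]
    - [[0, -0.001, 0], [0, 0, 0]]
  fingers: -0.25

```text
clock: 14.55
position: [0.4821, -0.0151, 0.0691]
ee_rot: [-1.571, 0.004, -0.004]
force: [-1.4, 0.5, 0.8]
width: 0.627
```

Call:
arm_command:
  plan:
    - [[0, -0.015, 0], [0, 0, 0]]
    - [[0, -0.04, 0], [0, 0, 0]]
    - [[0, -0.08, 0], [0, 0, 0]]
    - [[0, -0.11, 0.02], [0, 0, 0]]
    - [[-0.005, -0.12, 0.06], [0, 0, 0]]

```text
clock: 15.05
position: [0.4796, 0.0429, 0.1924]
ee_rot: [-1.571, 0.004, -0.013]
force: [0.6, 0.8, -0.6]
width: 0.626
```

```bash
python3 go.py .428 .3095 .16 90
python3 snap.py pics/a8.png "((200,120,340,280),(200,130,340,290))" 2.8
```

```text
pos [0.4796 0.0429 0.1924] t 15.05 w 0.626
shift [-0.0547  0.032   0.2661] turn [ 0.02 -0.63  0.31]
```

View pics/a8.png

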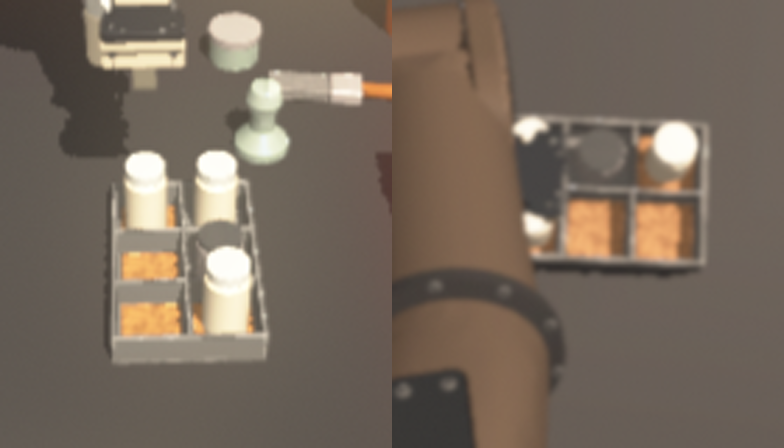

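Second jar is upright in the near-left cell (145,200). Now the last jar.

Call:
arm_command:
  plan:
    - [[-0.01, 0, 0.045], [0, 0, 0]]
    - [[-0.02, 0, 0.09], [0, 0, 0]]
    - [[-0.03, 0, 0.135], [0, 0, 0]]
    - [[-0.039, 0, 0.18], [0, 0, 0]]
    - [[-0.048, 0.01, 0.225], [0, 0, 0]]
  fingers: -1

```text
clock: 15.65
position: [0.4306, 0.272, 0.1798]
ee_rot: [-1.57, 0.003, -0.006]
force: [0.9, -0.7, -0.6]
width: 0.981
```

```bash
python3 go.py .428 .3095 .16 90
```

```text
pos [0.4306 0.272  0.1798] t 15.65 w 0.981
shift [-0.0028  0.0199  0.0374] turn [-0.07 -0.32  0.09]
```

Call:
arm_command:
  plan:
    - [[-0.002, 0.01, 0.025], [0, 0, 0]]
    - [[-0.003, 0.02, 0.037], [0, 0, 0]]
    - [[-0.003, 0.02, 0.0375], [0, 0, 0]]
    - [[-0.003, 0.02, 0.0375], [0, 0, 0]]

```text
clock: 16.05
position: [0.4282, 0.3058, 0.1588]
ee_rot: [-1.573, 0.006, -0.005]
force: [0.8, 0.3, 0.2]
width: 0.996
```

```bash
python3 go.py .428 .3095 .061 90;python3 snap.py pics/a9.png "((170,60,310,220),(60,130,200,290))" 2.8
```

```text
pos [0.4282 0.3058 0.1588] t 16.05 w 0.996
shift [-0.0002  0.0978  0.0039] turn [ 0.1  -0.38 -0.04]
```

View pics/a9.png

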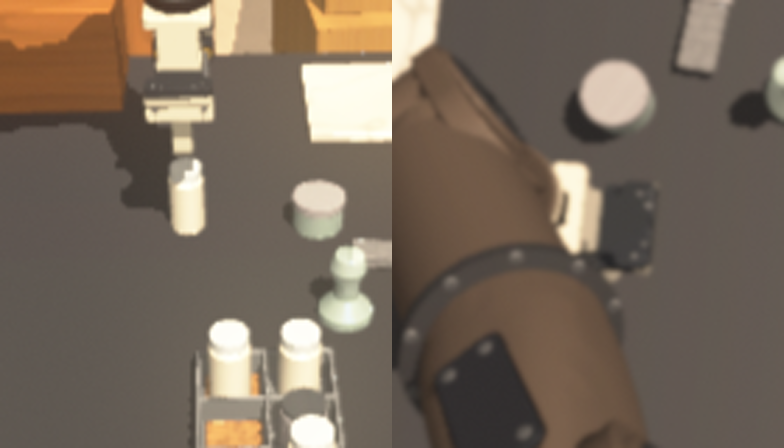

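Finger (182,135) is above the jar (187,195). Descend.

Call:
arm_command:
  plan:
    - [[0, 0.035, 0.003], [0, 0, 0]]
    - [[0, 0.065, 0.003], [0, 0, 0]]
    - [[0, 0.087, 0.003], [0, 0, 0]]
    - [[0, 0.098, 0.003], [0, 0, 0]]
    - [[0, 0.098, 0.003], [0, 0, 0]]

```text
clock: 16.65
position: [0.4279, 0.3092, 0.0606]
ee_rot: [-1.572, 0.006, -0.004]
force: [0.3, -0.5, -0.3]
width: 1.002
```

Call:
arm_command:
  plan:
    - [[0, 0, 0], [0, 0, 0]]
    - [[0, 0, 0], [0, 0, 0]]
    - [[0, 0, 0], [0, 0, 0]]
    - [[0, 0, 0], [0, 0, 0]]
    - [[0, 0, 0], [0, 0, 0]]
  fingers: 1

```text
clock: 17.15
position: [0.428, 0.3108, 0.0616]
ee_rot: [-1.57, 0.004, -0.005]
force: [-0.7, 0.1, 0.3]
width: 0.618
```

Call:
arm_command:
  plan:
    - [[0, 0, 0], [0, 0, 0]]
    - [[0, 0, 0], [0, 0, 0]]
    - [[0, 0, 0], [0, 0, 0]]
    - [[0, 0, 0], [0, 0, 0]]

```text
clock: 17.55
position: [0.4279, 0.3106, 0.0613]
ee_rot: [-1.571, 0.004, -0.004]
force: [-0.3, -0.9, 2.1]
width: 0.475
```

Call:
arm_command:
  plan:
    - [[0, -0.01, 0], [0, 0, 0]]
    - [[0, -0.04, 0], [0, 0, 0]]
    - [[0, -0.08, 0], [0, 0, 0]]
    - [[0.003, -0.12, -0.02], [0, 0, 0]]
    - [[0.008, -0.135, -0.06], [0, 0, 0]]

```text
clock: 18.05
position: [0.4365, 0.254, 0.2005]
ee_rot: [-1.566, -0.003, -0.004]
force: [2.3, 0.0, -1.8]
width: 0.472
```

Call:
arm_command:
  plan:
    - [[0.006, -0.005, -0.045], [0, 0, 0]]
    - [[0.012, -0.005, -0.09], [0, 0, 0]]
    - [[0.018, -0.005, -0.135], [0, 0, 0]]
    - [[0.023, -0.005, -0.18], [0, 0, 0]]
    - [[0.028, -0.005, -0.22], [0, 0, 0]]

```text
clock: 18.55
position: [0.462, 0.0282, 0.2019]
ee_rot: [-1.571, 0.004, -0.005]
force: [0.6, 0.8, -1.4]
width: 0.474
```

```bash
python3 go.py .4805 -.1535 .195 90
```

```text
pos [0.462  0.0282 0.2019] t 18.55 w 0.474
shift [ 0.0196  0.0069 -0.1816] turn [-0.01 -0.35  0.03]
```

Call:
arm_command:
  plan:
    - [[0.006, 0, -0.045], [0, 0, 0]]
    - [[0.012, 0, -0.09], [0, 0, 0]]
    - [[0.017, 0, -0.135], [0, 0, 0]]
    - [[0.0195, 0, -0.165], [0, 0, 0]]
    - [[0.0195, 0.005, -0.18], [0, 0, 0]]

```text
clock: 19.05
position: [0.481, -0.1533, 0.1972]
ee_rot: [-1.572, 0.006, -0.009]
force: [-0.8, 0.3, -2.1]
width: 0.478
```

Call:
arm_command:
  plan:
    - [[0, 0.015, 0], [0, 0, 0]]
    - [[0, 0.025, 0], [0, 0, 0]]
    - [[0, 0.025, 0], [0, 0, 0]]

```text
clock: 19.35
position: [0.4799, -0.1489, 0.1702]
ee_rot: [-1.57, 0.006, -0.002]
force: [0.7, 0.1, -1.9]
width: 0.476
```

```bash
python3 go.py .4805 -.1535 .1 90
python3 snap.py pics/a10.png "((200,120,340,280),(200,130,340,290))" 2.8
```

```text
pos [ 0.4799 -0.1489  0.1702] t 19.35 w 0.476
shift [ 0.0008  0.0702 -0.0046] turn [-0.05 -0.27 -0.15]
```

View pics/a10.png

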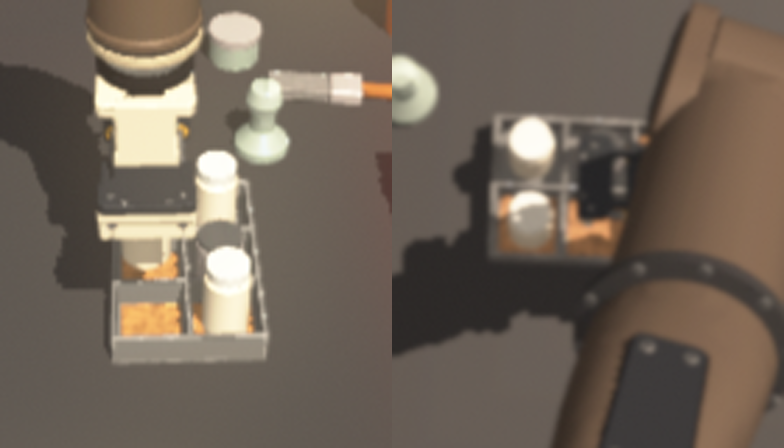

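Jar hangs in front of the near-right cell's back, nothing touched. Lower with the small y correction.

Call:
arm_command:
  plan:
    - [[0.001, 0.025, -0.003], [0, 0, 0]]
    - [[0.001, 0.055, -0.0045], [0, 0, 0]]
    - [[0.001, 0.077, -0.0045], [0, 0, 0]]
    - [[0.001, 0.09, -0.0045], [0, 0, 0]]
    - [[0.001, 0.094, -0.0045], [0, 0, 0]]

```text
clock: 19.95
position: [0.4817, -0.1535, 0.0765]
ee_rot: [-1.57, 0.004, -0.002]
force: [0.2, 0.3, -1.6]
width: 0.479
```

Call:
arm_command:
  plan:
    - [[0, 0.002, 0], [0, 0, 0]]
    - [[0, 0.003, 0], [0, 0, 0]]

```text
clock: 20.15
position: [0.4826, -0.154, 0.075]
ee_rot: [-1.571, 0.003, -0.005]
force: [0.8, 0.1, -0.9]
width: 0.47
```

Call:
arm_command:
  plan:
    - [[0, 0.0015, 0], [0, 0, 0]]
    - [[0, 0.003, 0], [0, 0, 0]]
    - [[0, 0.004, 0], [0, 0, 0]]
    - [[0, 0.004, 0], [0, 0, 0]]

```text
clock: 20.55
position: [0.4819, -0.1541, 0.0703]
ee_rot: [-1.571, 0.004, -0.004]
force: [-0.3, -0.7, -1.4]
width: 0.473
```

Call:
arm_command:
  plan:
    - [[0, 0.0015, 0], [0, 0, 0]]
    - [[0, 0.0015, 0], [0, 0, 0]]

```text
clock: 20.75
position: [0.4818, -0.1541, 0.0686]
ee_rot: [-1.571, 0.004, -0.004]
force: [-0.2, -0.3, -1.3]
width: 0.476
```

Call:
arm_command:
  plan:
    - [[0, 0.001, 0], [0, 0, 0]]
    - [[0, 0.001, 0], [0, 0, 0]]

```text
clock: 20.95
position: [0.482, -0.1542, 0.0682]
ee_rot: [-1.571, 0.004, -0.005]
force: [-1.6, 0.3, 6.9]
width: 0.476
```

Call:
arm_command:
  plan:
    - [[0, 0.0008, 0], [0, 0, 0]]
    - [[0, 0.0008, 0], [0, 0, 0]]

```text
clock: 21.15
position: [0.4821, -0.1542, 0.0682]
ee_rot: [-1.571, 0.004, -0.005]
force: [-5.6, 0.9, 18.9]
width: 0.476
```

Call:
arm_command:
  plan:
    - [[0, -0.0015, 0], [0, 0, 0]]
    - [[0, -0.0015, 0], [0, 0, 0]]
    - [[0, -0.0015, 0], [0, 0, 0]]
    - [[0, -0.0015, 0], [0, 0, 0]]
    - [[0, -0.0015, 0], [0, 0, 0]]
  fingers: -0.25

```text
clock: 21.65
position: [0.4819, -0.1541, 0.0683]
ee_rot: [-1.571, 0.004, -0.004]
force: [0.6, 0.1, 0.7]
width: 0.625
```

Call:
arm_command:
  plan:
    - [[0, -0.015, 0], [0, 0, 0]]
    - [[0, -0.04, 0], [0, 0, 0]]
    - [[0, -0.08, 0], [0, 0, 0]]
    - [[0, -0.12, 0], [0, 0, 0]]
    - [[-0.03, -0.14, 0.03], [0, 0, 0]]

```text
clock: 22.15
position: [0.4559, -0.1269, 0.2118]
ee_rot: [-1.573, 0.002, -0.013]
force: [0.2, 1.1, 0.5]
width: 0.624
```

Call:
arm_command:
  plan:
    - [[-0.01, -0.01, 0.045], [0, 0, 0]]
    - [[-0.02, -0.02, 0.09], [0, 0, 0]]
    - [[-0.02, -0.02, 0.135], [0, 0, 0]]
    - [[-0.02, -0.02, 0.18], [0, 0, 0]]
    - [[-0.02, -0.02, 0.225], [0, 0, 0]]

```text
clock: 22.65
position: [0.4329, 0.1028, 0.2287]
ee_rot: [-1.57, 0.004, -0.005]
force: [0.9, 0.4, 0.6]
width: 0.625
```

Call:
arm_command:
  plan:
    - [[0, 0, 0.045], [0, 0, 0]]
    - [[0, 0, 0.09], [0, 0, 0]]
    - [[0, 0, 0.12], [0, 0, 0]]
    - [[0, 0, 0.12], [0, 0, 0]]
    - [[0, 0, 0.12], [0, 0, 0]]

```text
clock: 23.15
position: [0.4336, 0.2213, 0.2281]
ee_rot: [-1.571, 0.003, -0.002]
force: [-1.1, -0.3, 0.1]
width: 0.63
```

```bash
python3 snap.py pics/a11.png "((160,120,340,280),(160,130,340,290))" 2.2
python3 - <<'E'
from cell import *
from fit import *
for n in ("top","side"):
    p=get_image(n)
    for xy in ((.481,-.0135),(.4815,-.1535),(.5525,-.1532),(.552,-.0125)):
        x,f=fitjar(p,xy,.007); print(n,xy,x.round(4),round(f,1))
print(observe()["position"],observe()["clock"])
E
```

```text
top (0.481, -0.0135) [ 0.4857 -0.0166] 96.2
top (0.4815, -0.1535) [ 0.489 -0.162] 92.7
top (0.5525, -0.1532) [ 0.5628 -0.1585] 137.3
top (0.552, -0.0125) [ 0.5582 -0.0143] 121.3
side (0.481, -0.0135) [ 0.4801 -0.0167] 236.2
side (0.4815, -0.1535) [ 0.4813 -0.1534] 332.7
side (0.5525, -0.1532) [ 0.5539 -0.1509] 289.1
side (0.552, -0.0125) [ 0.5518 -0.0145] 301.4
[0.43410733 0.21967768 0.2284389 ] 23.35
```

View pics/a11.png

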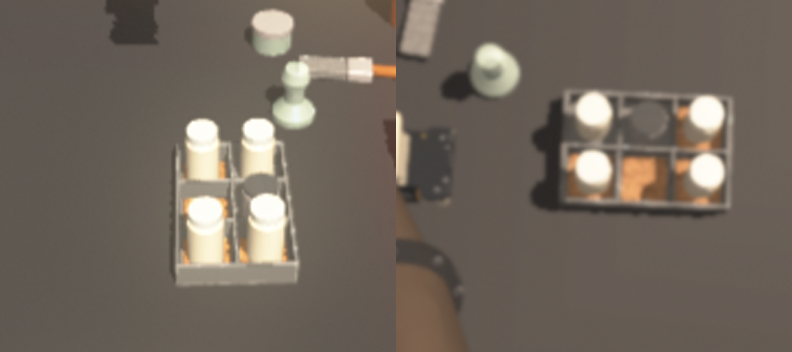

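All three jars stand upright in their cells, at (205,245), (265,240) and (202,160) in the side crop. The tin and jar already in the box look undisturbed, and the gripper is clear of everything.

```bash
python3 -c "
from cell import *
print(sign_off())"
```

```text
the job is handed in; nothing more can be done
None
```

All three jars are in the box, each in its own empty cell: near-left, near-right and far-right. The near-middle cell stays empty. I lowered each jar until it pressed lightly on its cork pad (7–19 N) before letting go, and handed in at about 23 s of the 67 s allowed.

- **Position:** In the last pictures all three jars look upright. The side camera puts them within about 4 mm of their cell centres, and the tool positions at release agree to within about 2 mm.
- **Disagreement:** The top camera's fit put the jars 6–12 mm off centre. That is still inside the 20 mm limit. I trust it less because it also put the jar already in the box, which I never touched, about 6 mm off, probably because the bright pads and lids confuse it.
- **Everything else:** The jar and tin already in the box, and the bystanders in view, look unmoved. I judged this by eye and did not measure it; the thinner bottle, dish and brush were outside the last crops. The gripper was clear of everything at hand-in.

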